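Load two padlock bodies into a spring magazine

TASK

Load the two medium padlock bodies (60 x 30 x 14 mm) into the spring magazine on its stand, one at a time: push each one down flat past the two spring lips until it snaps in and stays under them when let go, so that both end up stacked flat inside, one on the other. Press gently: stop as soon as it goes solid instead of forcing it, and leave the other padlock bodies and everything else on the bench where they are.

Things in the scene. Friction and masses are not known exactly. Their poses are not given: they have to be found in the camera images.
- blank_a_mid (a point): centre of the first of two identical solid brass padlock bodies, plain blocks with lightly rounded edges, 60 x 30 x 14 mm, about 0.21 kg, lying flat on the bench: x along the 60 mm length, y along the 30 mm width (dark shackle holes on that long narrow face), z up. Grip it across its 30 mm width. Either way round and either order fits.
- blank_b_mid (a point): centre of the second of these two identical padlock bodies, axes as for the first
- magazine: loading stand with the spring magazine, bolted to the bench. Origin: on the bench top, centre of its 150 x 80 x 12 mm grey base plate, exactly under the centre of the well; x along the well's length (the line of the two lips), y across, z up. Bodies go in flat, length along x, either way round, 1.5 mm play each side. Once in, the upper body's centre is 7 mm below the lips' underside, the lower one's 21 mm
- lips_low (a point): point on the well's axis 66 mm above the bench: the LOWEST place where the lips' underside can be. The column is clamped at a different height each time, 0 to 18 mm above this point, and the reading does not include that, so how far to push must be felt (or seen)
- lip_end (a point): point 33 mm from the axis on the +x side, 66 mm up. Two steel lips, 20 mm wide, come in from both ends and overlap the body by 3 mm each: flat underside, sloping top (54 mm apart at 2.5 mm over the underside, 66 mm at 14.5 mm). They spring outward as a body is pushed past, taking 4 to 12 N, then snap over its top. A body lying on the lips has its centre 15 mm over their underside
- guide_side (a point): point on the +y long side of the well, 16.5 mm from the axis, 66 mm up. Four corner guides, flared at the top (to 14 mm over the lips' underside), guide the long sides; between them both long sides are open over the middle 40 mm down to the base plate, so fingers holding a body across its width can go down with it
- follower_low (a point): point on the well's axis, 40 mm above the bench. The sprung follower inside pushes up: 5 N at the top, 1.2 N more per 10 mm, damped. When the second body's top is 2 mm under the lips' underside (the first one's: 16 mm) the follower is on its solid stop and the force rises steeply: stop (20 N of push is safe; all contact forces on the magazine, summed, must stay under 55 N) and let go; it rises back against the lips
- lip_a (a joint): how far the +x lip is pushed outward, in m: 0 closed (over a body or with nothing there), about 0.003 while a body is between the lips
- lip_b (a joint): the same for the -x lip
- big_body: bystander: larger brass padlock body 70 x 42 x 20 mm; origin at its underside centre; does not fit, leave alone
- short_body: bystander: short brass padlock body 42 x 30 x 14 mm; origin at its underside centre; leave alone
- driver: bystander: screwdriver 190 mm long lying on the bench
- spray: bystander: blue spray can, 54 mm across, 160 mm high
- carton: bystander: cardboard carton 90 x 130 x 50 mm
- tray: bystander: green parts tray 100 x 150 x 35 mm
- wheel: bystander: steel cutter wheel, 70 mm across, 12 mm thick, lying flat
Not all that is in view belongs to the job. What is shaped like the part that bears blank_a_mid but grey is not meant.

How it is judged:
On the way:
1. one padlock body is snapped in under the lips and let go, the other still outside (distance between blank_a_mid and blank_b_mid above 0.05 m and value of joint each of lip_a, lip_b below 0.001 m and ((z of blank_a_mid in the frame of magazine between 0.03 and 0.078 m and horizontal distance between blank_a_mid and magazine below 0.006 m and angle between blank_a_mid's own z axis and vertical below 0.12 rad and contact force between the fingers and blank_a below 0.1 N) or (z of blank_b_mid in the frame of magazine between 0.03 and 0.078 m and horizontal distance between blank_b_mid and magazine below 0.006 m and angle between blank_b_mid's own z axis and vertical below 0.12 rad and contact force between the fingers and blank_b below 0.1 N))), for 0.2 s.
At the end, for the whole second after the job is handed in: both 60 mm padlock bodies are under the lips in the magazine (centres 30 to 78 mm above the stand's underside, within 6 mm of the well's centre line, tilted less than 0.12 rad), stacked one on the other (centres less than 16 mm apart, both lips closed to within 1 mm), at rest and let go (z of blank_a_mid in the frame of magazine between 0.03 and 0.078 m and horizontal distance between each of blank_a_mid, blank_b_mid and magazine below 0.006 m and angle between each of blank_a_mid, blank_b_mid's own z axis and vertical below 0.12 rad and z of blank_b_mid in the frame of magazine between 0.03 and 0.078 m and value of joint each of lip_a, lip_b below 0.001 m and distance between blank_a_mid and blank_b_mid below 0.016 m and linear speed of each of blank_a, blank_b below 0.02 m/s); the robot touches nothing.
It fails at once if the magazine is forced: all contact forces on it, pushing and sideways, add up to more than 55 N (contact force between magazine and anything else above 55 N).
It fails at once if a bystander is moved by more than 30 mm (distance of any of big_body, short_body, driver, spray, carton, tray, wheel from where it was at the start of the episode above 0.03 m).
It also fails if it takes over 67 s, if anything falls off the work surface, if the arm or the gripper's body presses on something with over 40 N, if the wrist force passes 120 N, or if a joint passes its speed limit or range.

ROBOT

A 6-joint arm with a two-finger parallel gripper is mounted at the origin on the work surface. World frame = base frame: x ahead of the robot, y to its left, z up, the work surface at z = 0. Lengths are in m, angles in rad, forces in N, time in s.
With the tool pointing down it reaches from about 0.35 to 1 m from the base axis. Payload 7.1 kg.
Tool frame: the origin (TCP) lies between the finger pads; the fingertips stand 25 mm ahead of it and the grasp point (between the pads) lies 6 mm ahead of it; z points along the fingers, y is the line along which they close (so a half turn about z gives the same grasp; the last joint's range is limited). The gripper opens to 85 mm and grips with 20 to 120 N. Pads are 22 mm wide; open, the fingers measure 114 mm over their backs; the gripper's body (76 mm by 85 mm) begins 54 mm behind the grasp point. The pads swing forward as they close: fully open they stand 13 mm farther back than shut.
Start: joints at [-1.134, 0.423, 1.63, -0, 1.089, -0.019], TCP at [0.275, -0.561, 0.256] pointing down, gripper open.
Joint ranges: [-3, 3], [-0.9, 2.11], [0.09, 2.58], [-1.31, 4.45], [0.11, 2.69], [-2.54, 2.54]. Speed limits (rad/s): [2.39, 2.39, 3.01, 3.14, 3.14, 3.14].

INTERFACE

Orientations are given as a 3x3 rotation matrix whose columns are the frame's x, y, z axes.
In Python, from cell import arm gives the robot as it stands.
- The arm moves only by the tool drive_tool, never from a script. Its argument "rows" is text: rows parted by semicolons, each of 5 numbers parted by spaces: the opening in per cent of the stroke, from 0 (shut) to 100 (fully open), then the shift along the world's x, y, z as a fraction of full scale, then the turn about the world's z as a fraction of full scale. A call has 1 to 10 rows; each row is the pose to reach, as a shift and turn from the pose commanded when the call began; what a row does not reach only later rows make up. Full scale, the value 1, is 0.15 m for a shift and 90 degrees for a turn. A row lasts 1/10 s, in which the tool goes at most 50 mm and 8.59 degrees, less where a joint would pass 70% of its speed; a pose out of reach is approached as far as the arm can. A call with a number of a shift or a turn outside -1 to 1 is refused whole. A call with a gripper value outside its range is refused whole. The fingers move at their own pace and stop on an object; "squeeze" is the grip in N (left out, the last holds). Time passes only in rows, so rows that repeat a pose let the fingers close. It gives the time, the measured TCP pose, the force, the opening and the grip force at its end, in the units of the state.
- arm.state(): the state, without advancing time (a new reading comes with each control period).
- arm.camera(name): name is "scene" or "top" or "wrist"; returns a dict with "color" (384x512x3 uint8, red, green, blue), "fx", "fy", "cx", "cy" (pixels), "k1" (the pictures are not rectified: a ray, as slopes to the right and down, at radius r is drawn at 1 + k1 r^2 times it, then the intrinsics apply), "R" (3x3) and "t" (3): a world point X has camera coordinates R X + t. Camera axes: x right, y down, z forward; pixel columns grow to the right and rows downward; lengths in m; the calibration is good to about 2 mm. A picture is of the moment at which its call begins. There is no depth.
- arm.sign_off(): hands the job in; it is judged then, once.
The state is a dict: "clock": time; "q": joint angles; "qd": joint speeds; "effort": joint torques, N m; "ee_pos": TCP position; "tcp_rot": TCP orientation; "wrist_force": force on the tool from outside, world axes, zero at the start; "wrist_torque": the same for the moment, N m; "opening": opening from 0.0 (shut) to 1.0 (fully open); "grip_force": force on a finger pad.
Only numpy, scipy, OpenCV 4.12 (cv2) and the standard library are available. Lean on these libraries where they do the work, as an engineer would, in place of code of your own. Each camera call takes 0.05 s, during which the arm holds its last target. There are 200 camera calls.

## Working session

There is one attempt and no reset: what is moved stays moved. The work goes in short steps, Python scripts to look and compute and a tool call to move; the robot and the scene stay as the last step left them, time stands still between calls to the robot, and variables do not carry over. Pictures are saved under pics/ and viewed, at most 10 in all, crops included, and the job is handed in when it is done.

Besides the shell and the picture viewer there is one more tool, called in YAML: its name, and indented under it one key for each argument. drive_tool: Moves the arm, as the interface text tells. Shift numbers are shares of 0.15 m and turn numbers shares of 90 degrees, none past 1 either way. Its arguments: {"type":"object","properties":{"rows":{"type":"string"},"squeeze":{"type":"number"}},"required":["rows"]}

```bash
mkdir -p pics; cat > h.py <<'E'
import numpy as np, cv2
from cell import arm
def ray(c,u,v):
    K=np.array([[c["fx"],0,c["cx"]],[0,c["fy"],c["cy"]],[0,0,1.]])
    x,y=(u-c["cx"])/c["fx"],(v-c["cy"])/c["fy"]
    a,b=x,y
    for _ in range(20):
        s=1+c["k1"]*(a*a+b*b); a,b=x/s,y/s
    R=np.array(c["R"]);t=np.array(c["t"])
    return -R.T@t, R.T@np.array([a,b,1.])
def onz(c,u,v,z):
    o,d=ray(c,u,v); return o+d*(z-o[2])/d[2]
def proj(c,X):
    p=np.array(c["R"])@np.array(X)+np.array(c["t"]); a,b=p[:2]/p[2]; s=1+c["k1"]*(a*a+b*b)
    return np.array([a*s*c["fx"]+c["cx"],b*s*c["fy"]+c["cy"]])
def save(c,n): cv2.imwrite("pics/"+n,cv2.cvtColor(c["color"],cv2.COLOR_RGB2BGR))
E
python3 - <<'E'
from h import *
import pickle
d={n:arm.camera(n) for n in("top","scene")}
pickle.dump(d,open("c0.pkl","wb"))
for n in d: save(d[n],n+"0.png"); c=d[n]; print(n,c["fx"],c["k1"],ray(c,c["cx"],c["cy"]))
s=arm.state();print(s)
E
```

```text
top 439.58077492687875 -0.1737980191981375 (array([ 0.48874378, -0.01948771,  1.48763231]), array([ 0.04272033,  0.002728  , -0.99908335]))
scene 464.63302540934694 -0.055707135584021295 (array([ 1.12755617, -0.35726269,  1.18668013]), array([-0.43121506,  0.2534986 , -0.86590533]))
{'clock': 0.1, 'q': array([-1.13397495e+00,  4.23758904e-01,  1.63061742e+00,  1.35142156e-05,
        1.08860234e+00, -1.89824270e-02]), 'qd': array([ 0.00021745, -0.00341964, -0.00148463, -0.00063385, -0.00019626,
       -0.0022072 ]), 'effort': array([-5.42753332e-04, -5.58425868e+01, -2.82445425e+01, -6.62290131e-05,
        2.99299994e-03, -4.16361183e-05]), 'ee_pos': array([ 0.27495538, -0.5607555 ,  0.25562533]), 'tcp_rot': array([[ 8.97910269e-01,  4.40178166e-01, -5.75520568e-04],
       [ 4.40178540e-01, -8.97909384e-01,  1.26093519e-03],
       [ 3.82708207e-05, -1.38553846e-03, -9.99999039e-01]]), 'wrist_force': array([-0.50190369, -0.50660843,  0.83027652]), 'wrist_torque': array([-0.01757969, -0.02205344, -0.01021099]), 'grip_force': 0.0, 'opening': 0.9993482310566656}
```

View pics/top0.png

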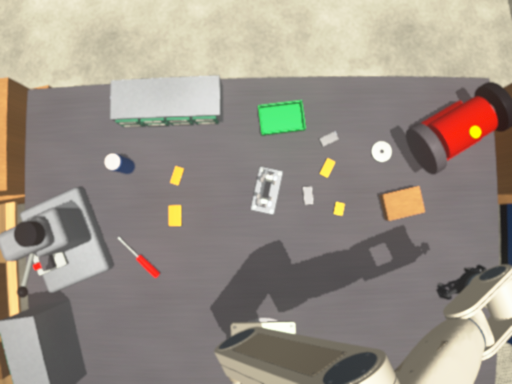

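View pics/scene0.png

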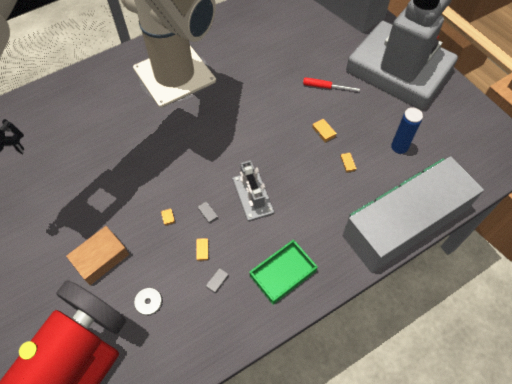

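The top view shows brass bodies at (177,175), (175,215; large), (327,168) and (339,209; short). The magazine is at (267,190), and the grey decoys are at (329,139) and (308,195).

```bash
python3 - <<'E'
from h import *
import pickle
d=pickle.load(open("c0.pkl","rb"))
for n,box in(("top",(90,150,400,240)),("scene",(140,110,370,270))):
    c=d[n]; hsv=cv2.cvtColor(c["color"],cv2.COLOR_RGB2HSV)
    m=cv2.inRange(hsv,(17,120,100),(32,255,255)); x0,y0,x1,y1=box
    k=np.zeros_like(m);k[y0:y1,x0:x1]=m[y0:y1,x0:x1]
    for q in cv2.findContours(k,0,1)[0]:
        if cv2.contourArea(q)<40: continue
        M=cv2.moments(q);u,v=M["m10"]/M["m00"],M["m01"]/M["m00"]
        P=np.array([onz(c,*p[0],.014)[:2]*1000 for p in q],np.float32)
        print(n,round(u),round(v),onz(c,u,v,.012).round(4),cv2.minAreaRect(P))
c=d["top"];hsv=cv2.cvtColor(c["color"],cv2.COLOR_RGB2HSV)
cr=[cv2.resize(cv2.cvtColor(d["top"]["color"],4)[150:230,230:310],(400,400),interpolation=2),cv2.resize(cv2.cvtColor(d["scene"]["color"],4)[150:230,215:295],(400,400),interpolation=2)]
cv2.imwrite("pics/mag.png",np.hstack(cr))
E
```

```text
top 174 215 [0.4762 0.2881 0.012 ] ((476.2312927246094, 287.73822021484375), (44.6115837097168, 67.57787322998047), 88.97583770751953)
top 339 208 [ 0.4862 -0.2665  0.012 ] ((486.2365417480469, -266.08404541015625), (32.6324348449707, 43.56195068359375), 76.96776580810547)
top 395 203 [ 0.4983 -0.4607  0.012 ] ((494.5049743652344, -452.0964660644531), (45.637516021728516, 85.20121765136719), 88.10020446777344)
top 177 175 [0.611 0.279 0.012] ((610.7354736328125, 278.48150634765625), (32.72439956665039, 62.16117477416992), 70.61663055419922)
top 327 168 [ 0.625  -0.2309  0.012 ] ((624.8604736328125, -230.710205078125), (31.790699005126953, 61.123233795166016), 61.71876525878906)
scene 202 249 [ 0.6281 -0.2302  0.012 ] ((628.61083984375, -230.427734375), (27.573467254638672, 60.15773391723633), 60.987491607666016)
scene 167 216 [ 0.488  -0.2658  0.012 ] ((489.8741455078125, -265.8912048339844), (29.63790512084961, 46.99580001831055), 77.71520233154297)
scene 348 162 [0.6137 0.2794 0.012 ] ((614.3931884765625, 278.756591796875), (31.446510314941406, 64.06488800048828), 69.89775848388672)
scene 324 130 [0.4774 0.2906 0.012 ] ((478.4369201660156, 288.8617858886719), (48.75455093383789, 76.07281494140625), 88.99988555908203)
```

View pics/mag.png

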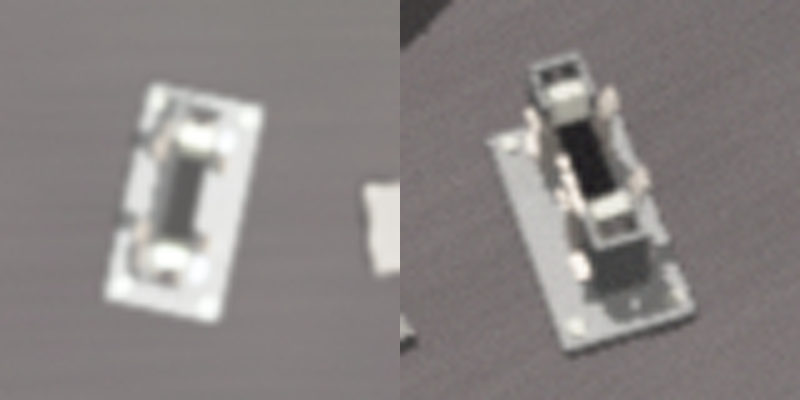

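```bash
python3 - <<'E'
from h import *
import pickle
d=pickle.load(open("c0.pkl","rb"))
c=d["top"]
P=np.array([onz(c,230+(a+.5)/5-.5,150+(b+.5)/5-.5,.012) for a,b in((153,84),(265,105),(217,323),(106,297))])
print(P.round(4),P.mean(0),[np.linalg.norm(P[i]-P[i-1]).round(4) for i in range(4)])
v=P[1]+P[0]-P[2]-P[3];print(np.degrees(np.arctan2(v[1],v[0])))
c=d["scene"]
P=np.array([onz(c,215+(a+.5)/5-.5,150+(b+.5)/5-.5,.012) for a,b in((485,138),(567,352),(693,313))]-np.array([0,0,0])) if 0 else np.array([onz(c,215+(a-400+.5)/5-.5,150+(b+.5)/5-.5,.012) for a,b in((485,138),(567,352),(693,313))])
print(P.round(4),(P[0]+P[2])/2,np.linalg.norm(P[1]-P[0]),np.linalg.norm(P[1]-P[2]));v=P[1]-P[0];print(np.degrees(np.arctan2(v[1],v[0])))
w=arm.camera("wrist");print(ray(w,w["cx"],w["cy"]),w["fx"],arm.state()["ee_pos"])
R=arm.state()["tcp_rot"];o,dd=ray(w,w["cx"],w["cy"]);print(R.T@(o-arm.state()["ee_pos"]),R.T@dd)
E
```

```text
[[ 0.6337 -0.0054  0.012 ]
 [ 0.6177 -0.0805  0.012 ]
 [ 0.4719 -0.0447  0.012 ]
 [ 0.491   0.0294  0.012 ]] [ 0.5535754  -0.02526975  0.012     ] [np.float64(0.1468), np.float64(0.0768), np.float64(0.1502), np.float64(0.0765)]
-13.744612130106951
[[ 0.4735 -0.0455  0.012 ]
 [ 0.6198 -0.0781  0.012 ]
 [ 0.6369 -0.0047  0.012 ]] [ 0.55519252 -0.0250702   0.012     ] 0.14995512237763803 0.07536285419256017
-12.54160173988535
(array([ 0.34789176, -0.52574958,  0.37331536]), array([-0.28190966, -0.1374575 , -0.94954325])) 291.3345855059612 [ 0.27496986 -0.56082228  0.25572368]
[ 0.080923    0.00046551 -0.11758721] [-3.13695465e-01  4.74234704e-04  9.49523528e-01]
```

drive_tool:
  rows: "100 0.7 0.96 0 -0.3; 100 0.7 0.96 0 -0.3; 100 0.7 0.96 0 -0.3; 100 0.7 0.96 0 -0.3; 100 0.7 0.96 0 -0.3"

```text
clock: 0.65
ee_pos: [0.3819, -0.4139, 0.2561]
tcp_rot: [[1.0, -0.013, -0.0], [-0.013, -1.0, 0.002], [-0.0, -0.002, -1.0]]
wrist_force: [-1.0, -0.9, -0.8]
opening: 1.004
grip_force: 0.0
```

drive_tool:
  rows: "100 0.7 0.96 0 -0.3; 100 0.7 0.96 0 -0.3; 100 0.7 0.96 0 -0.3; 100 0.7 0.96 0 -0.3; 100 0.7 0.96 0 -0.3"

```text
clock: 1.15
ee_pos: [0.4871, -0.2703, 0.2562]
tcp_rot: [[0.885, -0.465, 0.001], [-0.465, -0.885, 0.001], [0.0, -0.001, -1.0]]
wrist_force: [-0.1, -0.4, -0.1]
opening: 1.002
grip_force: 0.0
```

drive_tool:
  rows: "100 0.7 0.95 0 0; 100 0.7 0.95 0 0; 100 0.7 0.95 0 0; 100 0.7 0.95 0 0; 100 0.7 0.95 0 0; 100 0.7 0.95 0 0"

```text
clock: 1.75
ee_pos: [0.5899, -0.1312, 0.2559]
tcp_rot: [[0.885, -0.467, -0.001], [-0.467, -0.885, -0.0], [-0.001, 0.001, -1.0]]
wrist_force: [-1.1, 0.1, -0.4]
opening: 0.999
grip_force: 0.0
```

```bash
python3 - <<'E'
from h import *
import pickle
w=arm.camera("wrist");pickle.dump(w,open("w1.pkl","wb"))
cv2.imwrite("pics/w1.png",cv2.resize(cv2.cvtColor(w["color"],4),(800,600),interpolation=2))
s=arm.state();print(s["clock"],s["ee_pos"],s["q"],np.degrees(np.arctan2(s["tcp_rot"][1,1],s["tcp_rot"][0,1])))
for X in((.554,-.025,.07),(.626,-.2305,.014)):print(proj(w,X))
E
```

```text
1.8 [ 0.58946386 -0.13174927  0.25595812] [-2.39368189e-01  3.93312787e-01  1.67763844e+00 -5.67457306e-04
  1.07155704e+00  1.81840871e+00] -117.88633689142448
[187.94415757 238.48791876]
[313.70943953  95.23061821]
```

View pics/w1.png

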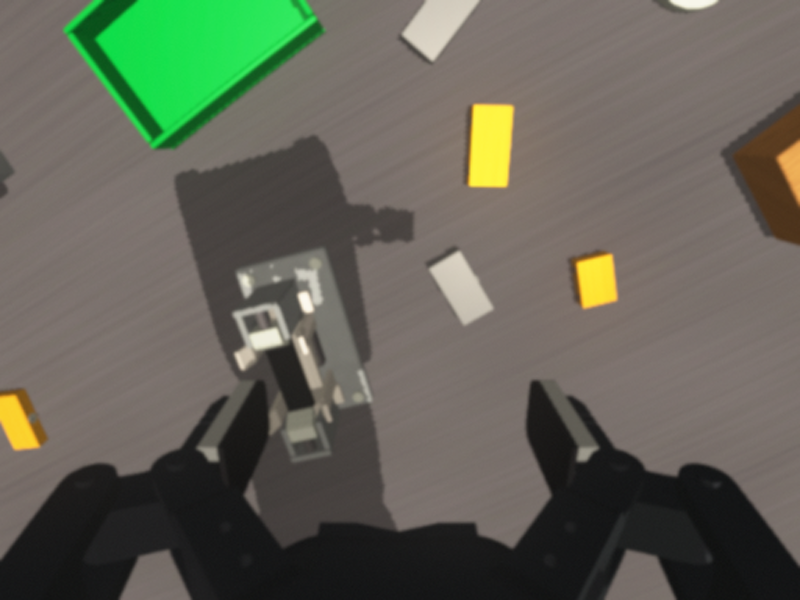

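The wrist view shows blank B at (490,146), with the well running from about (268,348) to (300,415). The base plate corners are at (237,270), (325,248) and (372,400).

```bash
python3 - <<'E'
from h import *
import pickle
w=pickle.load(open("w1.pkl","rb"))
f=lambda a,b,z:onz(w,(a+.5)/1.5625-.5,(b+.5)/1.5625-.5,z)
P=np.array([f(a,b,.012) for a,b in((237,270),(325,248),(372,400))])
print(P.round(4),(P[0]+P[2])/2,np.linalg.norm(P[1]-P[0]),np.linalg.norm(P[1]-P[2]));v=P[1]-P[2];print(np.degrees(np.arctan2(v[1],v[0])))
hsv=cv2.cvtColor(w["color"],cv2.COLOR_RGB2HSV);m=cv2.inRange(hsv,(17,120,100),(32,255,255))
for q in cv2.findContours(m,0,1)[0]:
    if cv2.contourArea(q)<500: continue
    Q=np.array([onz(w,*p[0],.014)[:2]*1000 for p in q],np.float32);print(cv2.minAreaRect(Q))
for z in(.068,.075,.08,.086):
    a,b=f(268,348,z),f(302,418,z);print(z,np.linalg.norm(a-b),(a+b)/2)
cv2.imwrite("pics/mag2.png",cv2.resize(cv2.cvtColor(w["color"],4)[150:310,130:250],(600,600*160//120)[:2],interpolation=2)[:600])
E
```

```text
[[ 0.6365 -0.0059  0.012 ]
 [ 0.6181 -0.0801  0.012 ]
 [ 0.4769 -0.0458  0.012 ]] [ 0.55668059 -0.025846    0.012     ] 0.0764401447569078 0.14534088315988536
-13.635459049047704
((614.0811767578125, 272.9560241699219), (43.26877975463867, 65.352294921875), 69.68833923339844)
((490.4098205566406, -265.6625061035156), (33.377105712890625, 45.932411193847656), 77.12276458740234)
((628.5051879882812, -230.81661987304688), (32.807987213134766, 60.769126892089844), 61.4538688659668)
0.068 0.06379889583963604 [ 0.54824502 -0.01317385  0.068     ]
0.075 0.062337206968025104 [ 0.55084531 -0.01675375  0.075     ]
0.08 0.06129314348830296 [ 0.55270267 -0.01931082  0.08      ]
0.086 0.06004026731263648 [ 0.55493149 -0.0223793   0.086     ]
```

View pics/mag2.png

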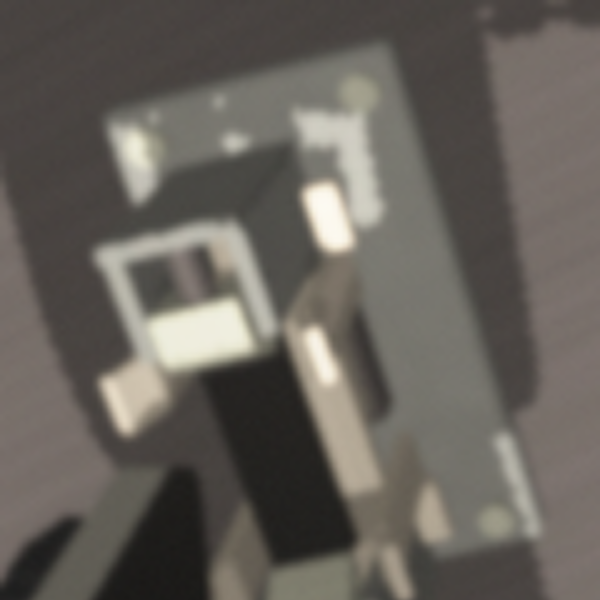

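drive_tool:
  rows: "100 0.253 -0.66 0 -0.008; 100 0.253 -0.66 0 -0.008; 100 0.253 -0.66 -0.4 -0.008; 100 0.253 -0.66 -0.9 -0.008; 100 0.253 -0.66 -0.9 -0.008; 100 0.253 -0.66 -0.9 -0.008; 100 0.253 -0.66 -0.9 -0.008"

```text
clock: 2.5
ee_pos: [0.6274, -0.231, 0.1216]
tcp_rot: [[0.877, -0.48, -0.001], [-0.48, -0.877, 0.0], [-0.001, 0.0, -1.0]]
wrist_force: [-0.4, 0.7, 1.1]
opening: 1.003
grip_force: 0.0
```

```bash
cat > bl.py <<'E'
from h import *
w=arm.camera("wrist");s=arm.state();save(w,"b%d.png"%(s["clock"]*100))
hsv=cv2.cvtColor(w["color"],cv2.COLOR_RGB2HSV);m=cv2.inRange(hsv,(17,100,70),(32,255,255))
R=s["tcp_rot"];print(s["clock"],s["ee_pos"],np.degrees(np.arctan2(R[1,1],R[0,1])))
for q in cv2.findContours(m,0,1)[0]:
    if cv2.contourArea(q)<900: continue
    Q=np.array([onz(w,*p[0],.014)[:2]*1000 for p in q],np.float32);r=cv2.minAreaRect(Q);c=np.append(np.array(r[0])/1000,s["ee_pos"][2])
    print(r,"in tool",(R.T@(c-s["ee_pos"])).round(4),"touch border",q[:,0].min(0),q[:,0].max(0))
E
python3 bl.py
```

```text
2.55 [ 0.62869503 -0.23103877  0.12321196] -118.6641219754221
((629.025634765625, -231.7139129638672), (30.610780715942383, 61.82880783081055), 61.00986862182617) in tool [0.0006 0.0004 0.    ] touch border [235 157] [273 228]
```

drive_tool:
  rows: "100 0 0 -0.3 0; 100 0 0 -0.5 0; 60 0 0 -0.61 0; 45 0 0 -0.61 0; 45 0 0 -0.61 0; 45 0 0 -0.61 0; 45 0 0 -0.61 0; 45 0 0 -0.61 0"
  squeeze: 40

```text
clock: 3.35
ee_pos: [0.6287, -0.2299, 0.031]
tcp_rot: [[0.878, -0.479, 0.002], [-0.479, -0.878, -0.001], [0.002, -0.0, -1.0]]
wrist_force: [-0.0, 0.4, -0.5]
opening: 0.45
grip_force: 0.0
```

```bash
python3 - <<'E'
from h import *
w=arm.camera("wrist");s=arm.state();print(s["ee_pos"])
cv2.imwrite("pics/g1.png",cv2.resize(cv2.cvtColor(w["color"],4)[150:384,106:406],(800,624),interpolation=2)[:600])
E
```

```text
[ 0.6285526  -0.22983517  0.03073685]
```

View pics/g1.png

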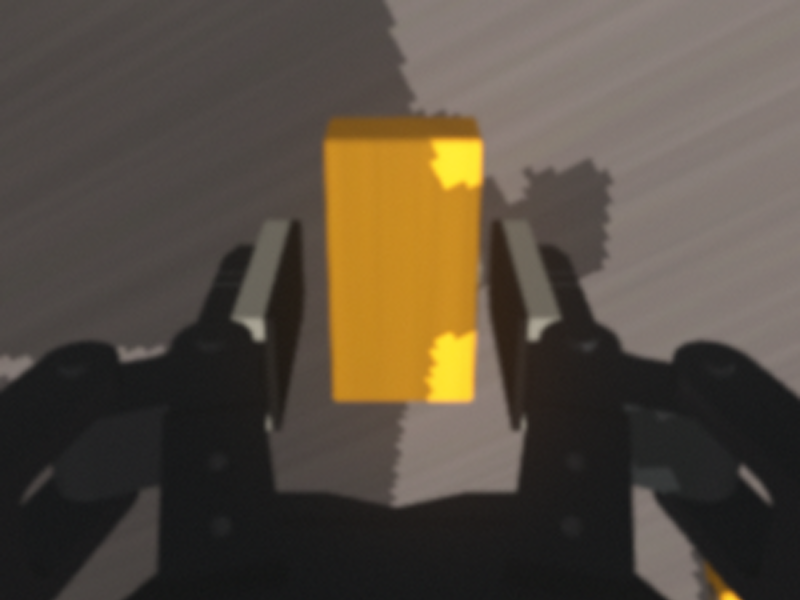

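The body sits centred between the pads (columns 330–480, pads at 290 and 500). Lowering about 2.5 mm and gripping.

drive_tool:
  rows: "45 0 0 -0.02 0; 40 0 0 -0.02 0; 30 0 0 -0.02 0; 20 0 0 -0.02 0; 20 0 0 -0.02 0; 20 0 0 -0.02 0; 20 0 0 -0.02 0"
  squeeze: 60

```text
clock: 4.1
ee_pos: [0.628, -0.2297, 0.0269]
tcp_rot: [[0.878, -0.479, -0.0], [-0.479, -0.878, -0.0], [-0.0, 0.0, -1.0]]
wrist_force: [-1.3, -0.0, 2.6]
opening: 0.333
grip_force: 60.1
```

drive_tool:
  rows: "20 0 0 0.3 0; 20 0 0 0.7 0; 20 0 0 1 0; 20 -0.3 0.5 1 0.169; 20 -0.5 0.75 1 0.169; 20 -0.5 0.75 1 0.169; 20 -0.5 0.75 1 0.169"

```text
clock: 4.8
ee_pos: [0.5493, -0.1137, 0.1762]
tcp_rot: [[0.973, -0.229, -0.004], [-0.229, -0.973, 0.002], [-0.005, -0.001, -1.0]]
wrist_force: [-0.1, -0.7, -2.2]
opening: 0.334
grip_force: 60.3
```

drive_tool:
  rows: "20 -0.5 0.75 0.2 0; 20 -0.5 0.75 0.2 0; 20 -0.5 0.75 0.2 0; 20 -0.5 0.75 0.2 0; 20 -0.5 0.75 0.2 0; 20 -0.5 0.75 0.2 0"

```text
clock: 5.4
ee_pos: [0.479, -0.0053, 0.2068]
tcp_rot: [[0.973, -0.232, 0.001], [-0.232, -0.973, -0.0], [0.001, 0.0, -1.0]]
wrist_force: [-0.1, 0.3, -1.5]
opening: 0.332
grip_force: 60.4
```

```bash
python3 - <<'E'
from h import *
import pickle
w=arm.camera("wrist");s=arm.state();pickle.dump((w,s),open("w2.pkl","wb"));print(s["clock"],s["ee_pos"],s["tcp_rot"][:,1],s["opening"],s["wrist_force"])
cv2.imwrite("pics/w2.png",cv2.resize(cv2.cvtColor(w["color"],4)[60:360,96:416],(640*5//4,750*4//5),interpolation=2)); print(proj(w,(.556,-.0255,.08)))
E
```

```text
5.45 [ 0.47896317 -0.00545931  0.20662834] [-2.32610281e-01 -9.72570025e-01  6.11666823e-05] 0.3296738802148239 [ 0.06302745 -0.80945966 -1.89828704]
[255.95287157  94.84102848]
```

View pics/w2.png

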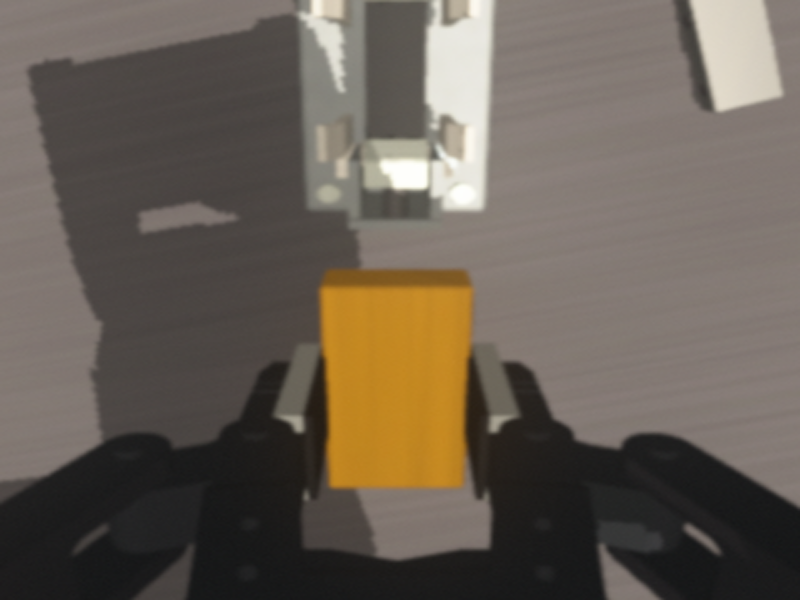

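```bash
python3 - <<'E'
from h import *
import pickle
w,s=pickle.load(open("w2.pkl","rb"))
cv2.imwrite("pics/w2b.png",cv2.resize(cv2.cvtColor(w["color"],4)[20:150,190:330],(560,520),interpolation=2))
E
```

```text
(no output)
```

View pics/w2b.png

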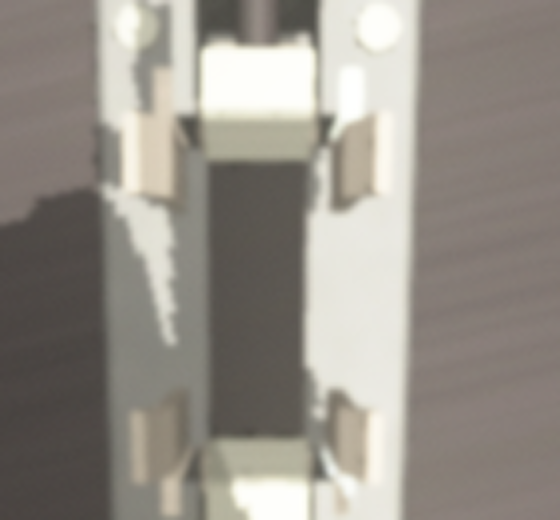

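```bash
python3 - <<'E'
from h import *
import pickle
from scipy.optimize import brentq
w,s=pickle.load(open("w2.pkl","rb"))
f=lambda a,b,z:onz(w,190+(a+.5)/4-.5,20+(b+.5)/4-.5,z)
for L,A,B in((.054,(258,160),(258,438)),(.066,(258,118),(258,475))):
    g=lambda z:np.linalg.norm(f(*A,z)-f(*B,z))-L
    z=brentq(g,.03,.15); c=(f(*A,z)+f(*B,z))/2
    for zz in (z,.07,.08,.09):
        c=(f(*A,zz)+f(*B,zz))/2;print(L,zz,c,"tool",s["tcp_rot"].T@(c-s["ee_pos"]))
# side direction from well edges
for A,B in(((209,200),(209,400)),((308,180),(303,400)),((98,50),(112,500)),((414,50),(402,500))):
    z=.012;v=f(*A,z)-f(*B,z);print(np.degrees(np.arctan2(v[1],v[0])),(s["tcp_rot"].T@(f(*A,z)-s["ee_pos"]))[:2],(s["tcp_rot"].T@(f(*B,z)-s["ee_pos"]))[:2])
# held body outline
hsv=cv2.cvtColor(w["color"],cv2.COLOR_RGB2HSV);m=cv2.inRange(hsv,(15,100,70),(32,255,255));m[:160]=0
q=max(cv2.findContours(m,0,1)[0],key=cv2.contourArea)
Q=np.array([(s["tcp_rot"].T@(onz(w,*p[0],s["ee_pos"][2]-.0127)-s["ee_pos"]))[:2]*1000 for p in q],np.float32);print(Q.min(0),Q.max(0),cv2.minAreaRect(Q))
E
```

```text
0.054 0.07987407695948197 [ 0.55594058 -0.0239744   0.07987408] tool [7.91169550e-02 9.37313860e-05 1.26789086e-01]
0.054 0.07 [ 0.5558627  -0.02395342  0.07      ] tool [7.90319814e-02 9.08382879e-05 1.36663126e-01]
0.054 0.08 [ 0.55594158 -0.02397467  0.08      ] tool [7.91180386e-02 9.37682814e-05 1.26663163e-01]
0.054 0.09 [ 0.55602046 -0.02399592  0.09      ] tool [7.92040959e-02 9.66982749e-05 1.16663200e-01]
0.066 0.09171459678129076 [ 0.55602068 -0.02399639  0.0917146 ] tool [7.92051788e-02 9.72149853e-05 1.14948604e-01]
0.066 0.07 [ 0.55584816 -0.02394996  0.07      ] tool [7.90170338e-02 9.08539595e-05 1.36663119e-01]
0.066 0.08 [ 0.55592761 -0.02397134  0.08      ] tool [7.91036783e-02 9.37833373e-05 1.26663157e-01]
0.066 0.09 [ 0.55600706 -0.02399273  0.09      ] tool [7.91903227e-02 9.67127151e-05 1.16663194e-01]
-14.083272698909704 [ 0.1035712  -0.01225525] [ 0.05396272 -0.01280289]
-14.15078992669559 [0.10832817 0.01258087] [0.05397107 0.01191675]
-13.589763303534104 [ 0.13854037 -0.03902532] [ 0.02750758 -0.03929462]
-13.042290546078457 [0.13855548 0.03814603] [0.02753857 0.03893758]
[-28.97602  -15.209094] [35.18409  15.648114] ((3.12078857421875, 0.21411609649658203), (30.777610778808594, 64.17516326904297), 89.87567901611328)
```

drive_tool:
  rows: "20 0.3 -0.07 0 0; 20 0.508 -0.119 0 0; 20 0.508 -0.119 -0.25 0; 20 0.508 -0.119 -0.445 0; 20 0.508 -0.119 -0.445 0; 20 0.508 -0.119 -0.445 0; 20 0.508 -0.119 -0.445 0; 20 0.508 -0.119 -0.445 0"

```text
clock: 6.25
ee_pos: [0.5554, -0.0228, 0.1417]
tcp_rot: [[0.973, -0.232, 0.003], [-0.232, -0.973, -0.0], [0.003, -0.0, -1.0]]
wrist_force: [0.4, -0.2, -1.6]
opening: 0.329
grip_force: 60.4
```

drive_tool:
  rows: "20 0 0 -0.05 0; 20 0 0 -0.1 0; 20 0 0 -0.13 0; 20 0 0 -0.16 0; 20 0 0 -0.16 0; 20 0 0 -0.16 0"

```text
clock: 6.85
ee_pos: [0.5545, -0.0225, 0.116]
tcp_rot: [[0.973, -0.232, 0.0], [-0.232, -0.973, -0.0], [0.0, -0.0, -1.0]]
wrist_force: [1.3, -0.4, -2.1]
opening: 0.33
grip_force: 60.5
```

drive_tool:
  rows: "20 0.004 -0.005 0 0; 20 0.004 -0.005 -0.02 0; 20 0.004 -0.005 -0.04 0; 20 0.004 -0.005 -0.06 0; 20 0.004 -0.005 -0.06 0; 20 0.004 -0.005 -0.06 0"

```text
clock: 7.45
ee_pos: [0.5545, -0.0232, 0.1067]
tcp_rot: [[0.973, -0.232, -0.001], [-0.232, -0.973, 0.0], [-0.001, 0.0, -1.0]]
wrist_force: [-0.2, -0.1, -3.0]
opening: 0.333
grip_force: 60.4
```

drive_tool:
  rows: "20 0 0 -0.015 0; 20 0 0 -0.03 0; 20 0 0 -0.045 0; 20 0 0 -0.045 0"

```text
clock: 7.85
ee_pos: [0.555, -0.0233, 0.1004]
tcp_rot: [[0.973, -0.232, 0.0], [-0.232, -0.973, -0.0], [0.0, -0.0, -1.0]]
wrist_force: [-0.3, 0.2, 1.2]
opening: 0.335
grip_force: 61.0
```

drive_tool:
  rows: "20 0 0 -0.015 0; 20 0 0 -0.03 0; 20 0 0 -0.03 0"

```text
clock: 8.15
ee_pos: [0.5549, -0.0233, 0.0959]
tcp_rot: [[0.973, -0.232, 0.0], [-0.232, -0.973, 0.0], [0.0, -0.0, -1.0]]
wrist_force: [-0.2, 0.0, 2.9]
opening: 0.329
grip_force: 61.1
```

drive_tool:
  rows: "20 0 0 -0.015 0; 20 0 0 -0.03 0; 20 0 0 -0.04 0; 20 0 0 -0.04 0"

```text
clock: 8.55
ee_pos: [0.555, -0.0233, 0.0899]
tcp_rot: [[0.973, -0.232, 0.0], [-0.232, -0.973, -0.0], [0.0, -0.0, -1.0]]
wrist_force: [-0.6, -0.6, 4.5]
opening: 0.333
grip_force: 61.3
```

drive_tool:
  rows: "20 0 0 -0.015 0; 20 0 0 -0.03 0; 20 0 0 -0.04 0; 20 0 0 -0.04 0"

```text
clock: 8.95
ee_pos: [0.555, -0.0233, 0.0839]
tcp_rot: [[0.973, -0.232, 0.0], [-0.232, -0.973, 0.0], [0.0, -0.0, -1.0]]
wrist_force: [-1.6, -1.1, 4.7]
opening: 0.333
grip_force: 61.3
```

drive_tool:
  rows: "20 0 0 -0.015 0; 20 0 0 -0.03 0; 20 0 0 -0.04 0; 20 0 0 -0.04 0"

```text
clock: 9.35
ee_pos: [0.555, -0.0233, 0.078]
tcp_rot: [[0.973, -0.232, 0.0], [-0.232, -0.973, -0.0], [0.0, -0.0, -1.0]]
wrist_force: [-1.8, -0.2, 6.8]
opening: 0.331
grip_force: 61.4
```

drive_tool:
  rows: "50 0 0 0 0; 60 0 0 0 0; 60 0 0 0 0; 60 0 0 0 0; 60 0 0 0 0; 60 0 0 0.1 0; 60 0 0 0.3 0; 60 0 0 0.6 0; 60 0 0 0.9 0; 60 0 0 0.9 0"
  squeeze: 60

```text
clock: 10.35
ee_pos: [0.5586, -0.0235, 0.22]
tcp_rot: [[0.973, -0.232, 0.012], [-0.232, -0.973, -0.001], [0.012, -0.002, -1.0]]
wrist_force: [0.9, 0.2, 0.4]
opening: 0.599
grip_force: 0.0
```

drive_tool:
  rows: "60 -0.5 0.12 0 0; 60 -0.5 0.12 0 0; 60 -0.5 0.12 0 0; 60 -0.5 0.12 0 0; 60 -0.5 0.12 0 0; 60 -0.5 0.12 0 0"

```text
clock: 10.95
ee_pos: [0.4811, -0.0055, 0.213]
tcp_rot: [[0.973, -0.232, 0.001], [-0.232, -0.973, -0.0], [0.001, -0.0, -1.0]]
wrist_force: [0.2, -0.6, -0.2]
opening: 0.599
grip_force: 0.0
```

```bash
python3 - <<'E'
from h import *
import pickle
w=arm.camera("wrist");s=arm.state();pickle.dump((w,s),open("w3.pkl","wb"));print(s["clock"],s["ee_pos"])
p=proj(w,(.556,-.024,.08)).astype(int);print(p)
x0,y0=max(p[0]-70,0),max(p[1]-65,0);print(x0,y0)
cv2.imwrite("pics/w3.png",cv2.resize(cv2.cvtColor(w["color"],4)[y0:y0+130,x0:x0+140],(560,520),interpolation=2))
E
```

```text
11.0 [ 0.48081842 -0.00545318  0.21284349]
[254  97]
184 32
```

View pics/w3.png

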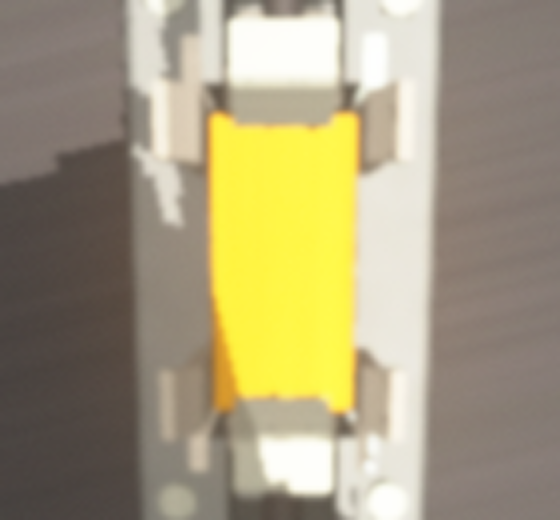

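The first body is seated: both lips overlap its ends, at (285,120) and (285,400). Now for the second body.

drive_tool:
  rows: "100 0.44 0.95 0 -0.07; 100 0.44 0.95 0 -0.07; 100 0.44 0.95 0 -0.07; 100 0.44 0.95 0 -0.07; 100 0.44 0.95 0 -0.07"

```text
clock: 11.5
ee_pos: [0.5465, 0.1385, 0.2123]
tcp_rot: [[0.942, -0.335, -0.0], [-0.335, -0.942, -0.0], [-0.0, 0.0, -1.0]]
wrist_force: [-0.3, -0.0, -0.2]
opening: 1.0
grip_force: 0.0
```

drive_tool:
  rows: "100 0.44 0.95 0 0; 100 0.44 0.95 0 0; 100 0.44 0.95 -0.3 0; 100 0.44 0.95 -0.6 0; 100 0.44 0.95 -0.6 0; 100 0.44 0.95 -0.6 0; 100 0.44 0.95 -0.6 0"

```text
clock: 12.2
ee_pos: [0.6122, 0.2783, 0.124]
tcp_rot: [[0.941, -0.338, 0.0], [-0.338, -0.941, -0.0], [0.0, -0.0, -1.0]]
wrist_force: [0.5, -0.9, -0.0]
opening: 0.999
grip_force: 0.0
```

```bash
python3 bl.py
```

```text
12.25 [0.61276291 0.27860415 0.12493753] -109.77757936553185
((479.81201171875, 288.7049560546875), (86.11266326904297, 44.61222457885742), 0.1815345585346222) in tool [-0.1285  0.0355 -0.0003] touch border [259 278] [320 345]
((615.1420288085938, 279.5126037597656), (30.413461685180664, 61.29985809326172), 70.12361145019531) in tool [ 0.0019 -0.0017  0.    ] touch border [233 156] [270 226]
```

drive_tool:
  rows: "100 0.011 0.008 -0.3 0; 100 0.011 0.008 -0.5 0; 60 0.011 0.008 -0.63 0; 45 0.011 0.008 -0.645 0; 45 0.011 0.008 -0.645 0; 45 0.011 0.008 -0.645 0; 40 0.011 0.008 -0.645 0; 40 0.011 0.008 -0.645 0"

```text
clock: 13.05
ee_pos: [0.6142, 0.2813, 0.0273]
tcp_rot: [[0.942, -0.337, 0.002], [-0.337, -0.942, 0.001], [0.001, -0.001, -1.0]]
wrist_force: [0.4, -0.7, 0.7]
opening: 0.401
grip_force: 0.0
```

drive_tool:
  rows: "30 0 0 0 0; 20 0 0 0 0; 20 0 0 0 0; 20 0 0 0 0; 20 0 0 0 0"
  squeeze: 60

```text
clock: 13.55
ee_pos: [0.6142, 0.2812, 0.0275]
tcp_rot: [[0.942, -0.337, 0.002], [-0.337, -0.942, 0.001], [0.001, -0.001, -1.0]]
wrist_force: [-1.0, -1.8, 6.4]
opening: 0.33
grip_force: 60.2
```

drive_tool:
  rows: "20 0 0 0.3 0; 20 0 0 0.7 0; 20 0 0 1 0; 20 -0.2 -0.45 1 0.07; 20 -0.45 -0.95 1 0.07; 20 -0.45 -0.95 1 0.07; 20 -0.45 -0.95 1 0.07; 20 -0.45 -0.95 1 0.07"

```text
clock: 14.35
ee_pos: [0.5453, 0.1371, 0.1764]
tcp_rot: [[0.972, -0.234, -0.0], [-0.234, -0.972, -0.0], [-0.0, 0.0, -1.0]]
wrist_force: [-0.2, 0.4, -1.5]
opening: 0.326
grip_force: 60.3
```

drive_tool:
  rows: "20 -0.45 -0.96 0.2 0; 20 -0.45 -0.96 0.2 0; 20 -0.45 -0.96 0.2 0; 20 -0.45 -0.96 0.2 0; 20 -0.45 -0.96 0.2 0; 20 -0.45 -0.96 0.2 0; 20 -0.45 -0.96 0.2 0"

```text
clock: 15.05
ee_pos: [0.4796, -0.0043, 0.2059]
tcp_rot: [[0.973, -0.23, 0.0], [-0.23, -0.973, 0.0], [0.0, -0.0, -1.0]]
wrist_force: [-0.3, -0.1, -1.6]
opening: 0.327
grip_force: 60.6
```

```bash
python3 - <<'E'
from h import *
w=arm.camera("wrist");s=arm.state();save(w,"w4.png");print(s["clock"],s["ee_pos"],s["wrist_force"],np.degrees(np.arctan2(s["tcp_rot"][1,0],s["tcp_rot"][0,0])))
hsv=cv2.cvtColor(w["color"],cv2.COLOR_RGB2HSV);m=cv2.inRange(hsv,(15,100,70),(32,255,255));m[:,:180]=0;m[:,330:]=0
T=lambda p,z:(s["tcp_rot"].T@(onz(w,*p,z)-s["ee_pos"]))[:2]*1000
for a,b,z in((150,384,s["ee_pos"][2]-.0127),(0,150,.0773)):
    k=m.copy();k[:a]=0;k[b:]=0
    q=max(cv2.findContours(k,0,1)[0],key=cv2.contourArea)
    Q=np.array([T(p[0],z) for p in q],np.float32);print(Q.min(0),Q.max(0),cv2.minAreaRect(Q))
E
```

```text
15.1 [ 0.47933785 -0.00432099  0.20581753] [-0.23120394 -0.06118579 -2.13623452] -13.29623691075063
[-28.755114 -14.995341] [34.896164 15.766964] ((3.065448760986328, 0.3969697952270508), (63.65486526489258, 30.75950050354004), 0.02721100114285946)
[ 48.03587  -14.315604] [109.176285  17.53893 ] ((78.60820770263672, 1.439035415649414), (61.40836715698242, 31.647052764892578), 0.6216967701911926)
```

drive_tool:
  rows: "20 0.3 -0.07 0 0; 20 0.505 -0.126 0 0; 20 0.505 -0.126 -0.25 0; 20 0.505 -0.126 -0.44 0; 20 0.505 -0.126 -0.44 0; 20 0.505 -0.126 -0.44 0; 20 0.505 -0.126 -0.58 0; 20 0.505 -0.126 -0.62 0; 20 0.505 -0.126 -0.62 0; 20 0.505 -0.126 -0.62 0"

```text
clock: 16.1
ee_pos: [0.5549, -0.0244, 0.1143]
tcp_rot: [[0.973, -0.231, 0.001], [-0.231, -0.973, -0.0], [0.001, -0.0, -1.0]]
wrist_force: [0.1, -0.4, -1.9]
opening: 0.332
grip_force: 60.7
```

drive_tool:
  rows: "20 0 0 -0.015 0; 20 0 0 -0.03 0; 20 0 0 -0.03 0"

```text
clock: 16.4
ee_pos: [0.5546, -0.0245, 0.1089]
tcp_rot: [[0.973, -0.232, 0.001], [-0.232, -0.973, -0.0], [0.001, -0.0, -1.0]]
wrist_force: [2.2, 0.2, -1.5]
opening: 0.326
grip_force: 60.7
```

drive_tool:
  rows: "20 0.003 0.007 0 0; 20 0.003 0.007 -0.015 0; 20 0.003 0.007 -0.03 0; 20 0.003 0.007 -0.03 0"

```text
clock: 16.8
ee_pos: [0.555, -0.0234, 0.104]
tcp_rot: [[0.973, -0.232, 0.001], [-0.232, -0.973, 0.0], [0.0, -0.0, -1.0]]
wrist_force: [1.0, 0.5, 1.2]
opening: 0.33
grip_force: 61.1
```

drive_tool:
  rows: "20 0 0 -0.01 0; 20 0 0 -0.02 0; 20 0 0 -0.02 0"

```text
clock: 17.1
ee_pos: [0.555, -0.0234, 0.101]
tcp_rot: [[0.973, -0.232, 0.001], [-0.232, -0.973, 0.0], [0.001, -0.0, -1.0]]
wrist_force: [2.1, 0.6, 2.5]
opening: 0.325
grip_force: 61.2
```

drive_tool:
  rows: "20 0 0 -0.01 0; 20 0 0 -0.02 0; 20 0 0 -0.02 0"

```text
clock: 17.4
ee_pos: [0.555, -0.0234, 0.098]
tcp_rot: [[0.973, -0.232, 0.0], [-0.232, -0.973, 0.0], [0.0, -0.0, -1.0]]
wrist_force: [2.5, 0.8, 2.8]
opening: 0.332
grip_force: 61.2
```

drive_tool:
  rows: "20 0 0 -0.01 0; 20 0 0 -0.02 0; 20 0 0 -0.02 0"

```text
clock: 17.7
ee_pos: [0.555, -0.0234, 0.095]
tcp_rot: [[0.973, -0.232, 0.001], [-0.232, -0.973, 0.0], [0.001, -0.0, -1.0]]
wrist_force: [2.5, 0.4, 2.3]
opening: 0.329
grip_force: 61.3
```

drive_tool:
  rows: "20 0 0 -0.01 0; 20 0 0 -0.015 0; 20 0 0 -0.015 0"

```text
clock: 18.0
ee_pos: [0.555, -0.0234, 0.0928]
tcp_rot: [[0.973, -0.232, 0.001], [-0.232, -0.973, 0.0], [0.0, -0.0, -1.0]]
wrist_force: [2.6, 0.7, 4.0]
opening: 0.328
grip_force: 61.4
```

drive_tool:
  rows: "20 0 0 -0.01 0; 20 0 0 -0.01 0"

```text
clock: 18.2
ee_pos: [0.555, -0.0234, 0.0913]
tcp_rot: [[0.973, -0.232, 0.001], [-0.232, -0.973, 0.0], [0.001, -0.0, -1.0]]
wrist_force: [2.5, 0.7, 4.4]
opening: 0.329
grip_force: 61.4
```

drive_tool:
  rows: "20 0 0 -0.008 0; 20 0 0 -0.008 0"

```text
clock: 18.4
ee_pos: [0.555, -0.0234, 0.0909]
tcp_rot: [[0.973, -0.232, 0.001], [-0.232, -0.973, -0.0], [0.001, -0.0, -1.0]]
wrist_force: [0.6, 1.4, 12.8]
opening: 0.327
grip_force: 62.3
```

drive_tool:
  rows: "20 0 0 -0.006 0; 20 0 0 -0.006 0"

```text
clock: 18.6
ee_pos: [0.5551, -0.0234, 0.0908]
tcp_rot: [[0.973, -0.232, 0.001], [-0.232, -0.973, -0.0], [0.001, -0.0, -1.0]]
wrist_force: [-2.6, 1.9, 21.6]
opening: 0.328
grip_force: 63.4
```

drive_tool:
  rows: "20 0 0 -0.005 0; 20 0 0 -0.005 0"

```text
clock: 18.8
ee_pos: [0.5551, -0.0234, 0.0907]
tcp_rot: [[0.973, -0.232, 0.001], [-0.232, -0.973, -0.0], [0.001, -0.0, -1.0]]
wrist_force: [-4.3, 2.3, 28.2]
opening: 0.328
grip_force: 64.3
```

Solid at TCP z = 0.091, so I'm easing off and letting go.

drive_tool:
  rows: "20 0 0 0.01 0; 20 0 0 0.01 0; 50 0 0 0.01 0; 60 0 0 0.01 0; 60 0 0 0.01 0; 60 0 0 0.01 0; 60 0 0 0.2 0; 60 0 0 0.5 0; 60 0 0 0.8 0; 60 0 0 0.8 0"

```text
clock: 19.8
ee_pos: [0.5581, -0.0237, 0.2141]
tcp_rot: [[0.973, -0.232, 0.01], [-0.232, -0.973, -0.001], [0.01, -0.002, -1.0]]
wrist_force: [-0.1, -0.8, -0.5]
opening: 0.602
grip_force: 0.0
```

drive_tool:
  rows: "60 -0.5 0.12 0 0; 60 -0.5 0.12 0 0; 60 -0.5 0.12 0 0; 60 -0.5 0.12 0 0; 60 -0.5 0.12 0 0; 60 -0.5 0.12 0 0"

```text
clock: 20.4
ee_pos: [0.4807, -0.0056, 0.2083]
tcp_rot: [[0.973, -0.232, 0.0], [-0.232, -0.973, -0.0], [0.0, -0.0, -1.0]]
wrist_force: [-0.3, -0.2, -1.4]
opening: 0.602
grip_force: 0.0
```

```bash
python3 - <<'E'
from h import *
w=arm.camera("wrist");s=arm.state();print(s["clock"],s["ee_pos"])
p=proj(w,(.556,-.024,.08)).astype(int)
x0,y0=max(p[0]-70,0),max(p[1]-65,0)
a=cv2.resize(cv2.cvtColor(w["color"],4)[y0:y0+130,x0:x0+140],(420,390),interpolation=2)
c=arm.camera("scene");u,v=proj(c,(.556,-.024,.06)).astype(int)
b=cv2.resize(cv2.cvtColor(c["color"],4)[v-33:v+32,u-31:u+32],(378,390),interpolation=2)
cv2.imwrite("pics/w5.png",np.hstack([a,b]))
E
```

```text
20.45 [ 0.48058688 -0.00559086  0.20831765]
```

View pics/w5.png

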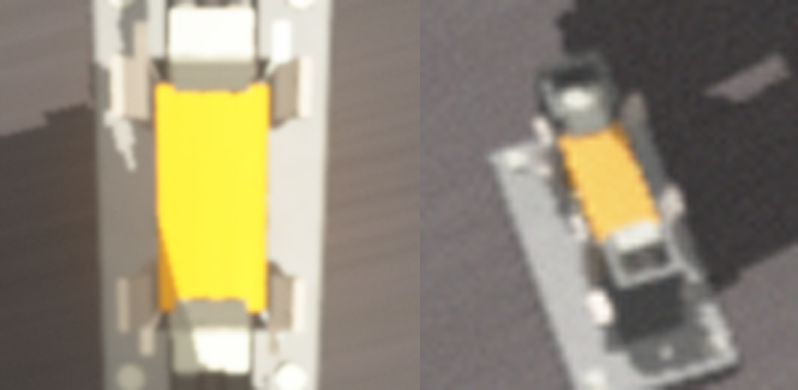

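Both views show the top body under the closed lips, with the lips overlapping its ends at (210,92) and (210,302). This matches the picture after the first snap-in, so I'm handing in.

```bash
python3 -c "
from cell import arm
print(arm.sign_off())"
```

```text
the job is handed in; nothing more can be done
None
```

Job handed in at about 20.5 s of the 67 s allowed: both padlock bodies were pushed in and let go, and the last pictures show the top one under the closed lips; the second went solid at a 28 N wrist reading (above the 20 N guide, under the 55 N limit), and sign-off returned no verdict.

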